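# Take a drone's part pile down to its cradles

## Task

Take the pile of drone parts apart and set each part flat in its own place: the round motor standing upright in the black dish, the white flight controller in the white cradle, the red speed controller in the red cradle and the blue battery in the blue cradle, the last three lying lengthwise between the end cheeks, square and within the plate. Set every part down, do not let one drop or fall, and leave the screw tray and the solder-flux tin where they stand.

Things in the scene. Friction and masses are not known exactly. Their poses are not given: they have to be found in the camera images.
- battery: drone battery, blue block 120 x 64 x 26 mm (x, y, z) with a white band near one end and a small yellow plug face at the other end, about 0.3 kg; lies on the table as the bottom of the pile, whose place and yaw differ at every start. Origin: centre of its underside; x along its length, z up
- esc: speed controller, plain red rigid block 78 x 52 x 18 mm (x, y, z), about 90 g; lies on the battery, nearly centred and lengthwise with it. Origin: centre of its underside; x along its length, z up
- flightctl: flight controller, plain white rigid block 54 x 40 x 18 mm (x, y, z), about 50 g; lies on the red speed controller, nearly centred and lengthwise with it. Origin: centre of its underside; x along its length, z up
- motor: drone motor, upright silver cylinder 32 mm in diameter and 28 mm high with a copper band and a thin shaft (5 mm in diameter) that rises from its top to 36 mm, about 65 g; stands on the flight controller as the top of the pile. Origin: centre of its underside; z up along the shaft; its yaw means nothing
- cradle_blue: Blue cradle for the battery, fixed to the table: a flat plate 84 mm wide and 4 mm thick with an upright cheek (6 mm thick, top at 14 mm) across each end, 140 mm apart inside; its two long sides are open, 152 x 84 mm over all. Origin: centre of its underside, on the table; x runs from cheek to cheek, z up; the part stands on the plate at z = 4 mm. Place and yaw differ at every start
- cradle_red: Red cradle for the red speed controller, fixed to the table: a flat plate 72 mm wide and 4 mm thick with an upright cheek (6 mm thick, top at 14 mm) across each end, 98 mm apart inside; its two long sides are open, 110 x 72 mm over all. Origin: centre of its underside, on the table; x runs from cheek to cheek, z up; the part stands on the plate at z = 4 mm. Place and yaw differ at every start
- cradle_white: White cradle for the white flight controller, fixed to the table: a flat plate 60 mm wide and 4 mm thick with an upright cheek (6 mm thick, top at 14 mm) across each end, 74 mm apart inside; its two long sides are open, 86 x 60 mm over all. Origin: centre of its underside, on the table; x runs from cheek to cheek, z up; the part stands on the plate at z = 4 mm. Place and yaw differ at every start
- dish: Black round dish for the motor, fixed to the table: 72 mm over its rim, 52 mm inside, a silver dot in the middle of its floor, floor 4 mm thick, rim top at 10 mm. Origin: centre of its underside, on the table; z up; the motor stands on the floor at z = 4 mm. Its place differs at every start
- screw_tray: open grey tray of small screws, 90 x 70 x 18 mm, loose on the table among the cradles: leave it alone. Origin: centre of its underside
- tin: round low metal tin of amber flux, 72 mm in diameter, 22 mm high, loose on the table among the cradles: leave it alone. (A fixed solder spool, 42 mm in diameter and 40 mm high, stands about 0.41 m straight ahead of the robot.) Origin: centre of its underside
Things that resemble listed ones, but are neither listed nor needed, are in the scene too. Leave any pink look-alike of the battery alone. Leave any turquoise look-alike of the esc alone.

How it is judged:
At the end, for the whole second after the job is handed in: Each block rests on the plate of its colour's cradle (underside below 8 mm), within 14 mm of centre along both axes, 0.25 rad of its lengthwise axis (either way round) and 0.1 rad of level; the motor stands upright (0.1 rad) on the dish floor within 14 mm of centre; all at rest (20 mm/s) (x of battery in the frame of cradle_blue between -0.014 and 0.014 m and y of battery in the frame of cradle_blue between -0.014 and 0.014 m and z of battery in the frame of cradle_blue below 0.008 m and angle between the x axis of battery and the x axis of cradle_blue, either way round below 0.25 rad and angle between each of battery, esc, flightctl, motor's own z axis and vertical below 0.1 rad and linear speed of each of battery, esc, flightctl, motor below 0.02 m/s and x of esc in the frame of cradle_red between -0.014 and 0.014 m and y of esc in the frame of cradle_red between -0.014 and 0.014 m and z of esc in the frame of cradle_red below 0.008 m and angle between the x axis of esc and the x axis of cradle_red, either way round below 0.25 rad and x of flightctl in the frame of cradle_white between -0.014 and 0.014 m and y of flightctl in the frame of cradle_white between -0.014 and 0.014 m and z of flightctl in the frame of cradle_white below 0.008 m and angle between the x axis of flightctl and the x axis of cradle_white, either way round below 0.25 rad and horizontal distance between motor and dish below 0.014 m and z of motor in the frame of dish below 0.008 m); the robot touches nothing.
It fails at once if a part was let drop or fall (over 0.7 m/s while not held by the fingers) ((linear speed of battery above 0.7 m/s and contact force between the fingers and battery below 0.3 N) or (linear speed of esc above 0.7 m/s and contact force between the fingers and esc below 0.3 N) or (linear speed of flightctl above 0.7 m/s and contact force between the fingers and flightctl below 0.3 N) or (linear speed of motor above 0.7 m/s and contact force between the fingers and motor below 0.3 N)).
It fails at once if the screw tray or the tin was pushed more than 20 mm from its place (distance of any of screw_tray, tin from where it was at the start of the episode above 0.02 m).
It also fails if it takes over 122 s, if anything falls off the work surface, if the arm or the gripper's body presses on something with over 40 N, if the wrist force passes 120 N, or if a joint passes its speed limit or range.

## Robot

A 6-joint arm with a two-finger parallel gripper is mounted at the origin on the work surface. World frame = base frame: x ahead of the robot, y to its left, z up, the work surface at z = 0. Lengths are in m, angles in rad, forces in N, time in s.
With the tool pointing down it reaches from about 0.275 to 0.825 m from the base axis. Payload 5.2 kg.
Tool frame: the origin (TCP) lies between the finger pads; the fingertips stand 8 mm ahead of it and the grasp point (between the pads) lies 11 mm behind it; z points along the fingers, y is the line along which they close (so a half turn about z gives the same grasp; the last joint's range is limited). The gripper opens to 93 mm and grips with 3 to 60 N. Pads are 15 mm wide; open, the fingers measure 128 mm over their backs; the gripper's body (75 mm by 188 mm) begins 65 mm behind the grasp point.
Start: joints at [1.004, 0.259, 1.535, -0, 1.348, -0.203], TCP at [0.196, 0.514, 0.227] pointing down, gripper open.
Joint ranges: [-3.14, 3.14], [-0.91, 2.08], [0.19, 2.58], [-1.22, 4.36], [0.22, 2.71], [-3.12, 3.12]. Speed limits (rad/s): [2.57, 2.57, 3.14, 3.14, 3.14, 3.14].

## Interface

Orientations are given as a unit quaternion [x, y, z, w].
In Python, from plant import arm gives the robot as it stands.
- The arm moves only by the tool step_arm, never from a script. Its argument "motion" is a list that holds one entry, the list of rows, each a list of 5 numbers: the opening, from 0 (shut) to 1 (fully open), then the shift along the tool's x, y, z in m, then the turn about the tool's z in rad. In form: [[[grip, dx, dy, dz, twist], ...]]. A call has 1 to 5 rows; each row is the pose to reach, as a shift and turn from the pose commanded when the call began, along the tool's axes at that moment; what a row does not reach only later rows make up. A row lasts 1/8 s, in which the tool goes at most 62.5 mm and 10.7 degrees, less where a joint would pass 70% of its speed; a pose out of reach is approached as far as the arm can. A call with a gripper value outside its range is refused whole. The fingers move at their own pace and stop on an object; "squeeze" is the grip in N (left out, the last holds). Time passes only in rows, so rows that repeat a pose let the fingers close. It gives the time, the measured TCP pose, the force, the opening and the grip force at its end, in the units of the state.
- arm.observe(): the state, without advancing time (a new reading comes with each control period).
- arm.grab_frame(name): name is "side" or "top" or "wrist"; returns a dict with "color" (420x560x3 uint8, red, green, blue), "fx", "fy", "cx", "cy" (pixels), "position" and "attitude" of the camera in the world; the wrist camera has in their place "mount" (4x4, takes a point from camera to tool coordinates, whose origin is the TCP and whose axes are the flange's). Camera axes: x right, y up, looking along -z (the intrinsics and any distortion apply to the point x, -y, -z); pixel columns grow to the right and rows downward; lengths in m; the calibration is good to about 2 mm. A picture is of the moment at which its call begins: read the wrist's pose just before it. There is no depth.
- arm.close_job(): hands the job in; it is judged then, once.
Trained networks look in a picture, given as the dict that the camera call returned (one of the last four; its "shot" number tells which), for a name from the list of things; names that differ only in an ending like _2 or _b are one class to them, and where a whole thing is asked for, a point or a joint stands for the part that bears it (a point fixed in the world has none). Each returns a list of dicts, best first, with "confidence" (0 to 1); they miss things now and then, are a little off and sometimes report something else, mostly with a low value. They report only what shows in the picture. A call takes as long as a camera call. They do not tell look-alikes from the thing itself.
- arm.find_in(query, picture): "bbox" ([left, top, right, bottom] as shares, 0 to 1, of the picture: columns of its width, rows of its height, round what is visible of it).
- arm.cut_out(query, picture): "pixels" (420x560 bool, what is visible of it) and "bbox" ([left, top, right, bottom] as shares, 0 to 1, of the picture: columns of its width, rows of its height, round what is visible of it).
- arm.mark_of(query, picture): "at" ([column, row] as shares, 0 to 1, of the picture: columns of its width, rows of its height: a listed point, or the origin of a listed thing).
The state is a dict: "clock": time; "q": joint angles; "joint_velocities": joint speeds; "effort": joint torques, N m; "tool_pos": TCP position; "tcp_rot": TCP orientation; "force": force on the tool from outside, world axes, zero at the start; "wrist_torque": the same for the moment, N m; "width": finger opening in m; "gripper_force": force on a finger pad.
Only numpy, scipy, OpenCV 4.12 (cv2) and the standard library are available. Lean on these libraries where they do the work, as an engineer would, in place of code of your own. Each camera call takes 0.05 s, during which the arm holds its last target. There are 200 camera calls.

## Working session

There is one attempt and no reset: what is moved stays moved. The work goes in short steps, Python scripts to look and compute and a tool call to move; the robot and the scene stay as the last step left them, time stands still between calls to the robot, and variables do not carry over. Pictures are saved under pics/ and viewed, at most 14 in all, crops included, and the job is handed in when it is done.

Besides the shell and the picture viewer there is one more tool, called after "Emit:" by a JSON object that holds its "method" and its "body". step_arm: Moves the arm, as the interface text tells. Its arguments: {"type":"object","properties":{"motion":{"type":"array","items":{"type":"array","items":{"type":"array","items":{"type":"number"}}}},"squeeze":{"type":"number"}},"required":["motion"]}

```bash
ls; mkdir -p pics
python3 - <<'E'
from plant import arm
import cv2
s=arm.observe();print(s['clock'],s['tool_pos'],s['tcp_rot'],s['width'])
for n in('top','side'):
    f=arm.grab_frame(n);cv2.imwrite(f'pics/{n}0.png',f['color'][...,::-1]);print(n,f['fx'],f['fy'],f['cx'],f['cy'],f['position'],f['attitude'],[k for k in f])
    for q in('battery','esc','flightctl','motor','cradle_blue','cradle_red','cradle_white','dish','screw_tray','tin'):
        print(q,[(round(d['confidence'],2),[round(v,3) for v in d['at']]) for d in arm.mark_of(q,f)])
E
```

```text
pics
0.0 [0.1953894  0.51355483 0.2258074 ] [ 1.80887333e-01  9.83503384e-01 -8.65582210e-04 -3.41220926e-04] 0.09287169818801513
top 398.3129147880496 398.3129147880496 276.5753560872691 208.85899755947872 [ 0.29369856 -0.00719183  1.21096378] [ 0.07753527 -0.0745657  -0.69748459  0.7084797 ] ['color', 'fx', 'fy', 'cx', 'cy', 'position', 'attitude', 'shot']
battery [(0.81, [0.255, 0.384]), (0.59, [0.392, 0.591])]
esc [(0.69, [0.385, 0.595]), (0.66, [0.313, 0.608]), (0.49, [0.728, 0.556])]
flightctl [(0.68, [0.389, 0.593])]
motor [(0.7, [0.387, 0.582])]
cradle_blue [(0.61, [0.505, 0.44])]
cradle_red [(0.94, [0.729, 0.558])]
cradle_white [(0.75, [0.255, 0.513])]
dish [(0.91, [0.584, 0.591])]
screw_tray [(0.78, [0.616, 0.44]), (0.46, [0.257, 0.525])]
tin [(0.64, [0.382, 0.439])]
side 489.5819182402685 489.5819182402685 283.8676641138368 210.8686427103367 [0.46461514 0.881563   0.81299932] [-0.02663295  0.42144623  0.90566344 -0.038046  ] ['color', 'fx', 'fy', 'cx', 'cy', 'position', 'attitude', 'shot']
battery [(0.77, [0.328, 0.928]), (0.67, [0.603, 0.696])]
esc [(0.91, [0.624, 0.812]), (0.66, [0.605, 0.675])]
flightctl [(0.74, [0.603, 0.651])]
motor [(0.72, [0.606, 0.643])]
cradle_blue [(0.94, [0.461, 0.543])]
cradle_red [(0.61, [0.572, 0.342])]
cradle_white [(0.76, [0.515, 0.917]), (0.73, [0.456, 0.536])]
dish [(0.73, [0.599, 0.47])]
screw_tray [(0.65, [0.464, 0.438])]
tin [(0.64, [0.433, 0.703]), (0.41, [0.468, 0.424])]
```

View pics/top0.png

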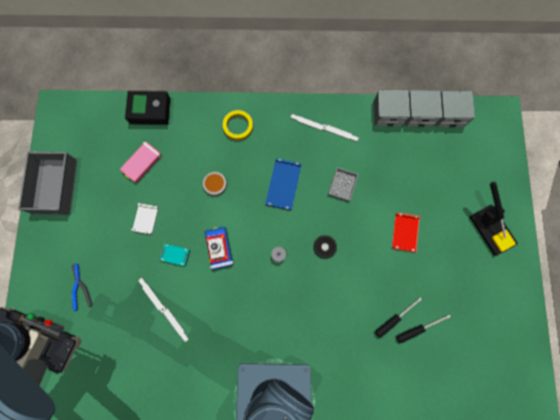

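View pics/side0.png

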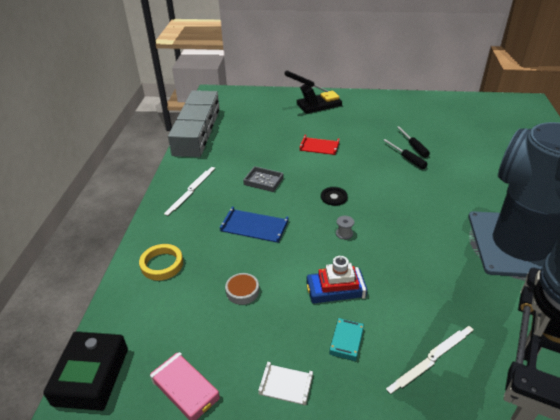

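```bash
cat > h.py <<'E'
from plant import arm
import cv2,numpy as np
from scipy.spatial.transform import Rotation as R
def grab(n):
    s=arm.observe();f=arm.grab_frame(n)
    if n=='wrist':
        T=np.eye(4);T[:3,:3]=R.from_quat(s['tcp_rot']).as_matrix();T[:3,3]=s['tool_pos'];T=T@np.array(f['mount'])
        f['P'],f['M']=T[:3,3],T[:3,:3]
    else: f['P'],f['M']=np.array(f['position']),R.from_quat(f['attitude']).as_matrix()
    return f
def plane(f,px,z):
    px=np.atleast_2d(px).astype(float)
    d=np.c_[(px[:,0]-f['cx'])/f['fx'],-(px[:,1]-f['cy'])/f['fy'],-np.ones(len(px))]@f['M'].T
    return (f['P']+d*((z-f['P'][2])/d[:,2])[:,None])[:,:2]
def rect(f,mask,z):
    c=max(cv2.findContours(mask.astype(np.uint8),cv2.RETR_EXTERNAL,cv2.CHAIN_APPROX_NONE)[0],key=cv2.contourArea)[:,0]
    p=cv2.boxPoints(cv2.minAreaRect((plane(f,c,z)*1000).astype(np.float32)));a,b=p[1]-p[0],p[2]-p[1]
    if np.hypot(*a)<np.hypot(*b):a,b=b,a
    return (p.mean(0)/1000).round(4),np.round([np.hypot(*a),np.hypot(*b)],1),round(float(np.arctan2(a[1],a[0])%np.pi),3)
def show(f,q,z):
    for d in arm.cut_out(q,f): print(q,round(d['confidence'],2),np.round(d['bbox'],3),d['pixels'].sum(),*rect(f,d['pixels'],z))
    for d in arm.mark_of(q,f): print('   mark',round(d['confidence'],2),plane(f,np.array(d['at'])*[560,420],z if not q in Z0 else Z0[q]).round(4))
Z0=dict(battery=0,esc=.026,flightctl=.044,motor=.062,cradle_blue=0,cradle_red=0,cradle_white=0,dish=0)
def tool():
    s=arm.observe();m=R.from_quat(s['tcp_rot']).as_matrix();return s,m
E
python3 - <<'E'
from h import *
for n in('top','side'):
    f=grab(n);print(n)
    for q,z in dict(battery=.026,esc=.044,flightctl=.062,motor=.09,cradle_blue=.006,cradle_red=.006,cradle_white=.006,dish=.01,tin=.022,screw_tray=.018).items(): show(f,q,z)
s,m=tool();print(s['clock'],m.round(3));print(np.array(arm.grab_frame('wrist')['mount']).round(3))
E
```

```text
top
battery 0.66 [0.365 0.536 0.415 0.642] 393 [0.4342 0.1713] [122.9  65.2] 0.231
battery 0.64 [0.218 0.333 0.29  0.436] 866 [0.6987 0.4282] [124.2  76.1] 2.478
   mark 0.74 [[0.4321 0.1762]]
   mark 0.67 [[0.7025 0.4267]]
   mark 0.27 [[0.4419 0.1751]]
esc 0.74 [0.284 0.582 0.341 0.636] 485 [0.409  0.2984] [82.5 52.9] 1.386
esc 0.72 [0.369 0.568 0.409 0.623] 163 [0.4301 0.1712] [79.3 48.5] 0.181
   mark 0.62 [[0.4191 0.2991]]
   mark 0.59 [[0.4231 0.1734]]
   mark 0.34 [[0.4283 0.1816]]
flightctl 0.58 [0.369 0.568 0.401 0.615] 167 [0.4278 0.1724] [55.6 42. ] 0.208
flightctl 0.17 [0.586 0.401 0.635 0.477] 660 [ 0.6254 -0.1967] [93.5 67.2] 2.851
   mark 0.71 [[0.4281 0.177 ]]
   mark 0.34 [[ 0.4879 -0.3821]]
   mark 0.24 [[ 0.4272 -0.1368]]
motor 0.53 [0.378 0.575 0.398 0.603] 115 [0.4277 0.1731] [31.5 31.1] 0.046
   mark 0.45 [[0.4293 0.171 ]]
cradle_blue 0.83 [0.472 0.377 0.538 0.496] 1259 [ 0.64   -0.0182] [154.6  86.3] 2.927
cradle_blue 0.42 [0.237 0.479 0.28  0.562] 544 [0.5221 0.4053] [87.5 61.8] 2.961
   mark 0.93 [[ 0.6365 -0.0187]]
cradle_red 0.83 [0.7   0.513 0.748 0.596] 8
[... 1514 characters left out ...]
 [115.   79.9] 3.031
   mark 0.86 [[ 0.49   -0.3761]]
cradle_white 0.16 [0.534 0.321 0.604 0.368] 526 [ 0.4897 -0.3916] [115.3  82.3] 2.973
   mark 0.73 [[0.5131 0.4072]]
dish 0.89 [0.568 0.444 0.622 0.493] 440 [ 0.4422 -0.1438] [77.  72.5] 1.641
   mark 0.96 [[ 0.4325 -0.147 ]]
tin 0.87 [0.404 0.654 0.463 0.72 ] 886 [0.63   0.2048] [87.2 70.5] 1.703
   mark 0.65 [[0.6207 0.2234]]
screw_tray 0.89 [0.426 0.393 0.508 0.451] 663 [ 0.6331 -0.1931] [100.8  89.2] 2.865
   mark 0.39 [[0.436  0.1855]]
3.2 [[-0.935  0.356  0.   ]
 [ 0.356  0.935 -0.   ]
 [-0.     0.    -1.   ]]
[[ 0.001  0.958  0.287  0.08 ]
 [ 1.    -0.001  0.    -0.001]
 [ 0.001  0.287 -0.958 -0.158]
 [ 0.     0.     0.     1.   ]]
```

```bash
cat >> h.py <<'E'
def go(x,y,z,yaw):
    "shift/twist from here to TCP (x,y,z), tool y axis at world angle yaw (mod pi)"
    s,m=tool();d=m.T@(np.array([x,y,z])-s['tool_pos'])
    a=np.arctan2(m[1,1],m[0,1]);t=-((yaw-a+np.pi/2)%np.pi-np.pi/2)
    print('t',round(s['clock'],2),'pos',np.round(s['tool_pos'],4),'q6',round(s['q'][5],2),'w',round(s['width'],4),'F',np.round(s['force'],1));print('GO',d.round(4),'twist',round(t,3),'rows',np.linalg.norm(d)/.0625,abs(t)/.187)
E
python3 -c "
from h import *
go(.428,.173,.18,1.781)"
```

```text
t 3.25 pos [0.1957 0.514  0.2267] q6 -0.2 w 0.0928 F [-0.  -0.  -0.3]
GO [-0.3384 -0.236   0.0467] twist -0.574 rows 6.643988594940353 3.0694892924940675
```

Emit:
{"method": "step_arm", "body": {"motion": [[[1,-0.24,-0.17,0.0,-0.574],[1,-0.24,-0.17,0.0,-0.574],[1,-0.24,-0.17,0.0,-0.574],[1,-0.24,-0.17,0.0,-0.574],[1,-0.24,-0.17,0.0,-0.574]]]}}

```text
clock: 3.88
tool_pos: [0.3591, 0.27, 0.2269]
tcp_rot: [-0.106, 0.994, 0.0, 0.0]
force: [1.9, 1.1, -0.5]
width: 0.0928
gripper_force: 0.0
```

```bash
python3 -c "
from h import *
go(.428,.173,.18,1.781)"
```

```text
t 3.88 pos [0.3591 0.27   0.2269] q6 -1.39 w 0.0928 F [ 1.9  1.1 -0.5]
GO [-0.0469 -0.1093  0.047 ] twist 0.001 rows 2.046427499944227 0.007767474251988717
```

Emit:
{"method": "step_arm", "body": {"motion": [[[1,-0.047,-0.109,0.047,0],[1,-0.047,-0.109,0.047,0],[1,-0.047,-0.109,0.047,0],[1,-0.047,-0.109,0.047,0]]]}}

```text
clock: 4.38
tool_pos: [0.4269, 0.1749, 0.1798]
tcp_rot: [-0.104, 0.995, 0.0, -0.0]
force: [0.1, -0.8, 0.2]
width: 0.0935
gripper_force: 0.0
```

Run:
```python
from h import *
f=grab('wrist');cv2.imwrite('pics/w1.png',f['color'][...,::-1])
for q,z in dict(battery=.026,esc=.044,flightctl=.062,motor=.09).items(): show(f,q,z)
go(.428,.173,.08,1.781)
```

```text
battery 0.79 [0.442 0.332 0.566 0.606] 2960 [0.4294 0.1703] [121.4  66.1] 0.223
esc 0.65 [0.652 0.404 0.816 0.566] 3779 [0.4029 0.2882] [76.7 47.7] 1.362
esc 0.64 [0.463 0.375 0.56  0.576] 1784 [0.4263 0.1721] [81.4 52.5] 0.203
   mark 0.92 [[0.4063 0.2927]]
flightctl 0.69 [0.465 0.408 0.547 0.557] 1214 [0.4237 0.1709] [56.1 39.3] 0.217
   mark 0.76 [[0.4264 0.1688]]
motor 0.91 [0.478 0.46  0.544 0.558] 1320 [0.423 0.172] [35.9 30.4] 0.21
   mark 0.63 [[0.4246 0.1716]]
t 4.83 pos [0.4268 0.1754 0.1799] q6 -1.63 w 0.0929 F [-0.2 -0.8 -0.9]
GO [-0.0006 -0.0026  0.0999] twist 0.001 rows 1.5994179958610706 0.007252359295141249
```

View pics/w1.png

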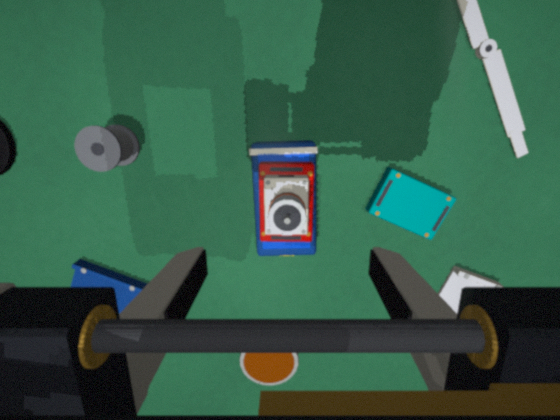

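Emit:
{"method": "step_arm", "body": {"motion": [[[0.7,0.0015,-0.0033,0.04,0],[0.6,0.0015,-0.0033,0.08,0],[0.5,0.0015,-0.0033,0.099,0],[0.45,0.0015,-0.0033,0.099,0],[0.45,0.0015,-0.0033,0.099,0]]], "squeeze": 10}}

```text
clock: 5.45
tool_pos: [0.4269, 0.1714, 0.0815]
tcp_rot: [-0.105, 0.994, 0.0, 0.001]
force: [0.2, 0.5, 0.5]
width: 0.0475
gripper_force: 0.0
```

Run:
```python
from h import *
f=grab('wrist');cv2.imwrite('pics/w2.png',f['color'][...,::-1])
go(.426,.172,.08,1.781)
```

```text
t 5.5 pos [0.4271 0.1714 0.0817] q6 -1.64 w 0.0441 F [-1.  -0.  -0.5]
GO [0.001  0.0008 0.0017] twist 0.0 rows 0.034383671504875174 0.0008761703849576988
```

View pics/w2.png

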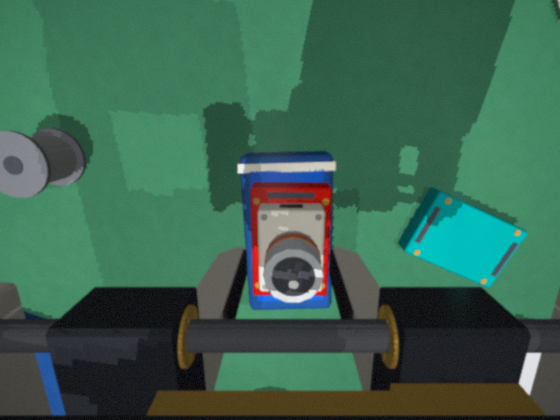

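Emit:
{"method": "step_arm", "body": {"motion": [[[0.2,0,0,0,0],[0.2,0,0,0,0],[0.2,0,0,0,0],[0.2,0,0,0,0]]], "squeeze": 10}}

```text
clock: 6.0
tool_pos: [0.4269, 0.1714, 0.0815]
tcp_rot: [-0.105, 0.994, 0.0, 0.001]
force: [-0.2, 0.1, 6.4]
width: 0.0319
gripper_force: 10.0
```

Emit:
{"method": "step_arm", "body": {"motion": [[[0.2,0,0,-0.01,0],[0.2,0,0,-0.04,0],[0.2,0,0,-0.08,0]]], "squeeze": 10}}

```text
clock: 6.38
tool_pos: [0.4252, 0.171, 0.1611]
tcp_rot: [-0.105, 0.994, -0.0, -0.001]
force: [-0.0, 0.1, -0.7]
width: 0.0315
gripper_force: 10.0
```

Run:
```python
from h import *
f=grab('wrist');cv2.imwrite('pics/w3.png',f['color'][...,::-1])
g=cv2.medianBlur(cv2.cvtColor(f['color'],cv2.COLOR_RGB2GRAY),5)
s,m=tool()
for px in([292,278],):print('tip tool-frame', (m.T@(np.r_[plane(f,px,s['tool_pos'][2]+.018)[0],0]-s['tool_pos']))[:2])
go(.444,-.147,.16,1.781)
```

```text
tip tool-frame [0.01186781 0.00116814]
t 6.42 pos [0.4286 0.1716 0.1667] q6 -1.64 w 0.0317 F [1.9 0.2 2.6]
GO [ 0.0515 -0.3148  0.0065] twist 0.0 rows 5.104290485858245 0.0009705432840455178
```

View pics/w3.png

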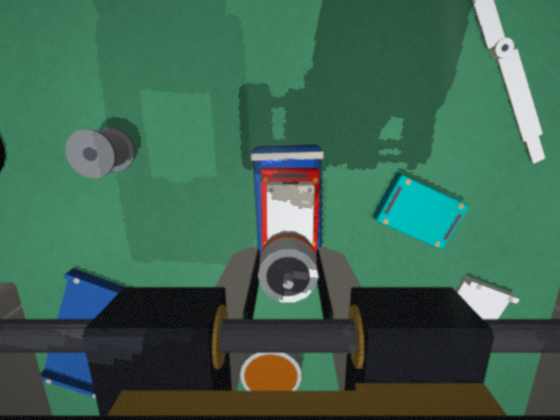

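Run:
```python
from h import *
f=grab('wrist');m=np.linalg.inv(np.array(f['mount']))
for p in([0,0,-.018],[0,0,-.01],[.01,0,-.018],[-.0075,.016,.008],[.0075,.016,.008],[0,-.05,.008]):
    c=m[:3]@np.r_[p,1];print(p,round(f['cx']-f['fx']*c[0]/c[2]),round(f['cy']+f['fy']*c[1]/c[2]))
im=f['color'][220:380,180:400];cv2.imwrite('pics/w4.png',cv2.resize(im,None,fx=3,fy=3)[...,::-1])
```

```text
[0, 0, -0.018] 290 286
[0, 0, -0.01] 290 278
[0.01, 0, -0.018] 290 268
[-0.0075, 0.016, 0.008] 317 274
[0.0075, 0.016, 0.008] 318 251
[0, -0.05, 0.008] 203 263
```

View pics/w4.png

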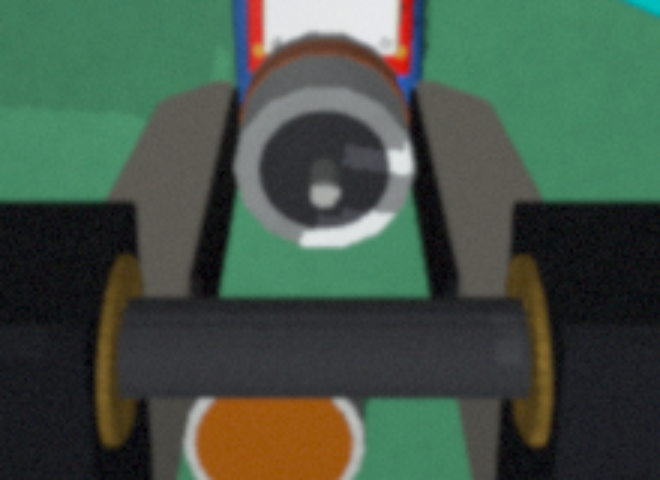

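Emit:
{"method": "step_arm", "body": {"motion": [[[0.2,0.05,-0.25,0.005,0],[0.2,0.05,-0.25,0.005,0],[0.2,0.05,-0.25,0.005,0],[0.2,0.05,-0.25,0.005,0],[0.2,0.05,-0.25,0.005,0]]]}}

```text
clock: 7.1
tool_pos: [0.4292, -0.0876, 0.1552]
tcp_rot: [-0.102, 0.995, -0.0, -0.0]
force: [0.4, 0.8, -0.4]
width: 0.0317
gripper_force: 10.0
```

Run:
```python
from h import *
f=grab('wrist');cv2.imwrite('pics/w5.png',f['color'][...,::-1])
show(f,'dish',.01)
im=f['color'];k=((im.max(2)<45)).astype(np.uint8);k=cv2.morphologyEx(k,1,np.ones((3,3))) if 0 else k
cs=[c for c in cv2.findContours(k[:285].copy(),cv2.RETR_EXTERNAL,cv2.CHAIN_APPROX_NONE)[0] if cv2.contourArea(c)>300]
for c in cs:
    (a,b),r=cv2.minEnclosingCircle((plane(f,c[:,0],.01)*1000).astype(np.float32));print('dark',round(a,1),round(b,1),round(r,1),c[:,0].mean(0))
go(.445,-.147,.16,1.781)
```

```text
dish 0.7 [0.336 0.376 0.466 0.564] 4125 [ 0.439  -0.1489] [71.7 71.5] 0.97
   mark 0.72 [[ 0.4419 -0.1493]]
dark 444.4 -152.5 31.8 [217.98595506 203.46067416]
t 7.25 pos [ 0.4289 -0.0831  0.1551] q6 -2.23 w 0.0318 F [ 0.3 -0.9 -1.4]
GO [-0.0025 -0.0658 -0.005 ] twist -0.001 rows 1.057081006006811 0.005256987917195591
```

View pics/w5.png

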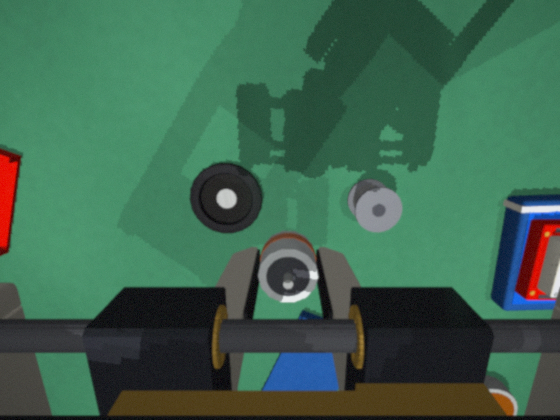

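Emit:
{"method": "step_arm", "body": {"motion": [[[0.2,0.0,-0.067,0.04,0],[0.2,0.0,-0.067,0.07,0],[0.2,0.0,-0.067,0.1,0],[0.2,0.0,-0.067,0.1,0],[0.2,0.0,-0.067,0.1,0]]]}}

```text
clock: 7.88
tool_pos: [0.4442, -0.1481, 0.0565]
tcp_rot: [-0.106, 0.994, -0.0, 0.0]
force: [0.7, 0.1, 0.3]
width: 0.0319
gripper_force: 10.0
```

Run:
```python
from h import *
f=grab('wrist');cv2.imwrite('pics/w6.png',f['color'][...,::-1])
show(f,'dish',.01)
go(.443,-.148,.0245,1.781)
```

```text
dish 0.8 [0.425 0.425 0.605 0.598] 5329 [ 0.4282 -0.1522] [70.9 49.6] 1.785
   mark 0.69 [[ 0.4402 -0.1499]]
t 8.03 pos [ 0.4445 -0.1491  0.0571] q6 -2.34 w 0.0313 F [ 0.2  0.1 -0.8]
GO [0.0013 0.0015 0.0325] twist 0.001 rows 0.5216705956850176 0.0066765540091429515
```

View pics/w6.png

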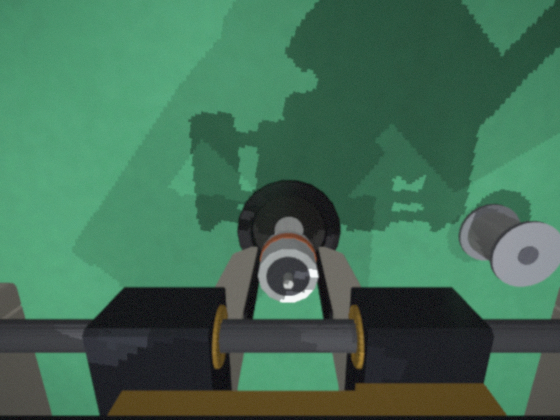

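Emit:
{"method": "step_arm", "body": {"motion": [[[0.2,0.0015,0.001,0.02,0],[0.2,0.0015,0.001,0.03,0],[0.2,0.0015,0.001,0.0328,0],[0.2,0.0015,0.001,0.0328,0]]]}}

```text
clock: 8.52
tool_pos: [0.4421, -0.1487, 0.0233]
tcp_rot: [-0.105, 0.994, -0.0, 0.0]
force: [0.3, 0.8, -1.1]
width: 0.0316
gripper_force: 10.0
```

Run:
```python
from h import *
go(.443,-.148,.0235,1.781)
```

```text
t 8.53 pos [ 0.4421 -0.1487  0.0233] q6 -2.35 w 0.0316 F [ 0.3  0.8 -1.1]
GO [-0.001   0.0005 -0.0002] twist 0.0 rows 0.01842698841811795 0.00010444162838317821
```

Emit:
{"method": "step_arm", "body": {"motion": [[[0.2,0,0,0.0008,0],[0.2,0,0,0.0016,0]]]}}

```text
clock: 8.78
tool_pos: [0.4424, -0.1489, 0.0227]
tcp_rot: [-0.105, 0.994, -0.0, 0.001]
force: [-2.3, 2.8, 15.1]
width: 0.0316
gripper_force: 10.0
```

Contact (15 N); release and rise.

Emit:
{"method": "step_arm", "body": {"motion": [[[0.3,0,0,-0.0008,0],[0.5,0,0,-0.0008,0],[0.55,0,0,-0.0008,0],[0.55,0,0,-0.03,0],[0.6,0,0,-0.09,0]]]}}

```text
clock: 9.4
tool_pos: [0.44, -0.1476, 0.1101]
tcp_rot: [-0.105, 0.994, 0.002, -0.002]
force: [0.6, 0.2, 0.4]
width: 0.0552
gripper_force: 0.0
```

Run:
```python
from h import *
f=grab('wrist')
show(f,'dish',.01);show(f,'motor',.03)
go(.4275,.1725,.16,1.781)
```

```text
dish 0.82 [0.44  0.403 0.584 0.604] 3799 [ 0.4389 -0.15  ] [71.1 70.1] 0.209
   mark 0.98 [[ 0.4384 -0.1484]]
motor 0.95 [0.475 0.466 0.546 0.583] 1463 [ 0.4392 -0.1507] [37.4 30.3] 0.209
   mark 0.79 [[ 0.4237 -0.1569]]
t 9.65 pos [ 0.4416 -0.1485  0.111 ] q6 -2.35 w 0.0558 F [-0.1  0.9 -0. ]
GO [-0.0532  0.3168 -0.049 ] twist -0.0 rows 5.1996852763881085 0.00026894923392105623
```

Emit:
{"method": "step_arm", "body": {"motion": [[[0.9,-0.053,0.31,-0.065,0],[0.9,-0.053,0.31,-0.065,0],[0.9,-0.053,0.31,-0.065,0],[0.9,-0.053,0.31,-0.065,0],[0.9,-0.053,0.31,-0.065,0]]]}}

```text
clock: 10.28
tool_pos: [0.428, 0.1589, 0.1732]
tcp_rot: [-0.105, 0.994, -0.0, -0.001]
force: [0.8, -0.4, 0.2]
width: 0.0836
gripper_force: 0.0
```

Emit:
{"method": "step_arm", "body": {"motion": [[[0.9,0,0.012,0,0],[0.9,0,0.012,0,0],[0.9,0,0.012,0,0]]]}}

```text
clock: 10.65
tool_pos: [0.4264, 0.1675, 0.1734]
tcp_rot: [-0.104, 0.995, -0.0, -0.001]
force: [0.7, 0.7, 0.3]
width: 0.0836
gripper_force: 0.0
```

Run:
```python
from h import *
f=grab('wrist')
for q,z in dict(battery=.026,esc=.044,flightctl=.062).items(): show(f,q,z)
go(.4265,.172,.055,1.781)
```

```text
battery 0.81 [0.458 0.334 0.582 0.619] 2845 [0.4292 0.1715] [120.1  65.8] 0.247
battery 0.23 [0.477 0.387 0.571 0.576] 1610 [0.4311 0.1732] [84.1 54.8] 0.192
esc 0.85 [0.474 0.384 0.573 0.581] 1828 [0.4262 0.1714] [80.7 52.7] 0.19
   mark 0.62 [[0.4067 0.294 ]]
flightctl 0.77 [0.478 0.42  0.566 0.566] 2743 [0.4235 0.1711] [55.2 41.1] 0.21
flightctl 0.47 [0.    0.276 0.031 0.427] 828 [ 0.4243 -0.0734] [50.6 14.7] 3.099
   mark 0.57 [[0.4268 0.1696]]
t 11.0 pos [0.427  0.1683 0.1745] q6 -1.65 w 0.0836 F [ 0.8 -0.2  0. ]
GO [-0.0003  0.0037  0.1195] twist -0.001 rows 1.9127604533230678 0.006972101740817711
```

Emit:
{"method": "step_arm", "body": {"motion": [[[0.75,0.001,0.003,0.06,0],[0.7,0.001,0.003,0.1,0],[0.65,0.001,0.003,0.119,0],[0.6,0.001,0.003,0.119,0],[0.6,0.001,0.003,0.119,0]]]}}

```text
clock: 11.62
tool_pos: [0.426, 0.1717, 0.0563]
tcp_rot: [-0.105, 0.994, 0.0, 0.001]
force: [-0.3, -0.1, 0.6]
width: 0.0558
gripper_force: 0.0
```

Emit:
{"method": "step_arm", "body": {"motion": [[[0.3,0,0,0,0],[0.3,0,0,0,0],[0.3,0,0,0,0],[0.3,0,0,0,0]]], "squeeze": 10}}

```text
clock: 12.12
tool_pos: [0.4258, 0.1718, 0.0563]
tcp_rot: [-0.105, 0.994, 0.0, 0.001]
force: [-1.1, -0.2, 5.8]
width: 0.0397
gripper_force: 10.0
```

Emit:
{"method": "step_arm", "body": {"motion": [[[0.3,0,0,-0.01,0],[0.3,0,0,-0.04,0],[0.3,0,0,-0.08,0],[0.3,0,0,-0.08,0]]]}}

```text
clock: 12.62
tool_pos: [0.4273, 0.172, 0.1386]
tcp_rot: [-0.105, 0.994, 0.0, 0.003]
force: [0.1, 0.3, -0.9]
width: 0.0399
gripper_force: 10.0
```

Run:
```python
from h import *
go(.523,.405,.13,1.40)
```

```text
t 12.62 pos [0.4273 0.172  0.1386] q6 -1.64 w 0.0399 F [ 0.1  0.3 -0.9]
GO [-0.1421  0.2079  0.0094] twist 0.381 rows 4.032068766621994 2.038268137614866
```

Emit:
{"method": "step_arm", "body": {"motion": [[[0.3,-0.07,0.208,0.0,0.381],[0.3,-0.07,0.208,0.0,0.381],[0.3,-0.07,0.208,0.0,0.381],[0.3,-0.07,0.208,0.0,0.381],[0.3,-0.07,0.208,0.0,0.381]]]}}

```text
clock: 13.25
tool_pos: [0.4494, 0.3923, 0.134]
tcp_rot: [0.083, 0.997, -0.0, -0.001]
force: [-0.0, -0.4, -1.2]
width: 0.0398
gripper_force: 10.0
```

Run:
```python
from h import *
arm.grab_frame('top');f=grab('wrist');cv2.imwrite('pics/w7.png',f['color'][...,::-1])
show(f,'cradle_white',.006)
go(.523,.405,.13,1.40)
```

```text
cradle_white 0.97 [0.573 0.533 0.618 0.742] 609 [0.4886 0.4297] [24.9 21.9] 2.93
t 13.45 pos [0.4497 0.3883 0.1348] q6 -0.87 w 0.0401 F [-0.2 -0.2 -0.2]
GO [-0.0694  0.0289  0.0046] twist -0.001 rows 1.20543805760903 0.0035955498948993998
```

View pics/w7.png

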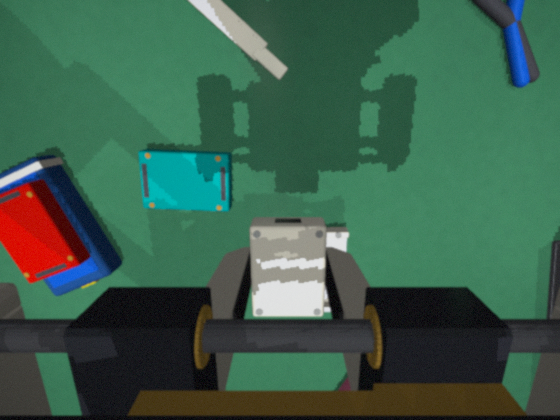

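Emit:
{"method": "step_arm", "body": {"motion": [[[0.3,-0.06,0.02,-0.04,0],[0.3,-0.12,0.025,-0.08,0],[0.3,-0.16,0.028,-0.09,0],[0.3,-0.16,0.028,-0.09,0],[0.3,-0.16,0.028,-0.09,0]]]}}

```text
clock: 14.08
tool_pos: [0.6122, 0.3885, 0.2245]
tcp_rot: [0.086, 0.996, -0.0, -0.001]
force: [-0.4, 0.2, -0.4]
width: 0.0397
gripper_force: 10.0
```

Run:
```python
from h import *
arm.grab_frame('top');f=grab('wrist');cv2.imwrite('pics/w8.png',f['color'][...,::-1])
show(f,'cradle_white',.006)
go(.522,.405,.06,1.40)
```

```text
cradle_white 0.87 [0.466 0.135 0.56  0.34 ] 4395 [0.5177 0.4042] [87.6 61. ] 2.982
   mark 0.7 [[0.5172 0.4029]]
t 14.28 pos [0.6112 0.3901 0.2252] q6 -0.99 w 0.0399 F [ 0.1 -0.6 -1.1]
GO [ 0.0902 -0.0003  0.1653] twist 0.001 rows 3.013119717645375 0.003907958680512835
```

View pics/w8.png

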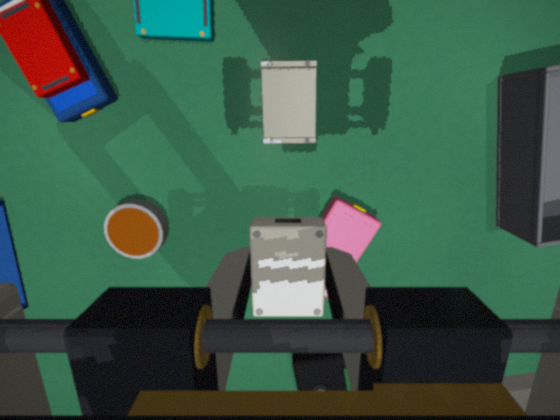

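Run:
```python
from h import *
f=grab('wrist');s,m=tool()
for px in([251,228],[326,228],[323,315],[252,315]):print(((np.r_[plane(f,px,s['tool_pos'][2]+.006)[0],0]-s['tool_pos'])@m)[:2].round(4))
go(.519,.4045,.06,1.41)
```

```text
[ 0.0257 -0.0201]
[0.0257 0.0181]
[-0.0254  0.0182]
[-0.0255 -0.0211]
t 14.32 pos [0.6113 0.3903 0.2254] q6 -0.99 w 0.0401 F [ 0.5  0.2 -0.8]
GO [ 0.0933 -0.0015  0.1655] twist -0.009 rows 3.039475309855595 0.048648981548705866
```

Emit:
{"method": "step_arm", "body": {"motion": [[[0.3,0.05,-0.0015,0.03,-0.01],[0.3,0.093,-0.0015,0.07,-0.01],[0.3,0.093,-0.0015,0.12,-0.01],[0.3,0.093,-0.0015,0.165,-0.01],[0.3,0.093,-0.0015,0.165,-0.01]]]}}

```text
clock: 14.95
tool_pos: [0.5171, 0.4032, 0.0569]
tcp_rot: [0.08, 0.997, -0.002, -0.004]
force: [-0.3, -0.6, 0.0]
width: 0.0397
gripper_force: 10.0
```

Run:
```python
from h import *
arm.grab_frame('top');go(.519,.4045,.017,1.41)
```

```text
t 15.0 pos [0.5193 0.4042 0.0597] q6 -0.92 w 0.0399 F [0.7 0.1 0. ]
GO [0.0002 0.0003 0.0427] twist 0.001 rows 0.6839498464424623 0.004116779845420502
```

Emit:
{"method": "step_arm", "body": {"motion": [[[0.3,0,0,0.03,0],[0.3,0,0,0.04,0],[0.3,0,0,0.0427,0],[0.3,0,0,0.0427,0]]]}}

```text
clock: 15.5
tool_pos: [0.5215, 0.4048, 0.0192]
tcp_rot: [0.08, 0.997, 0.001, 0.001]
force: [-0.6, -0.5, -0.3]
width: 0.0399
gripper_force: 10.0
```

Emit:
{"method": "step_arm", "body": {"motion": [[[0.3,0,0,0.0008,0],[0.3,0,0,0.0014,0]]]}}

```text
clock: 15.75
tool_pos: [0.5211, 0.4046, 0.017]
tcp_rot: [0.08, 0.997, 0.0, 0.0]
force: [0.3, -0.4, -0.1]
width: 0.0399
gripper_force: 10.0
```

Emit:
{"method": "step_arm", "body": {"motion": [[[0.3,0.0015,0,0.0008,0],[0.3,0.0015,0,0.0014,0]]]}}

```text
clock: 16.0
tool_pos: [0.5203, 0.4048, 0.0164]
tcp_rot: [0.08, 0.997, 0.0, 0.001]
force: [-0.9, -2.7, 10.2]
width: 0.0399
gripper_force: 10.0
```

Emit:
{"method": "step_arm", "body": {"motion": [[[0.45,0,0,-0.0005,0],[0.6,0,0,-0.0005,0],[0.7,0,0,-0.0005,0],[0.7,0,0,-0.03,0],[0.7,0,0,-0.09,0]]]}}

```text
clock: 16.62
tool_pos: [0.5171, 0.4035, 0.1025]
tcp_rot: [0.08, 0.997, -0.002, -0.003]
force: [0.5, -0.2, 0.3]
width: 0.0647
gripper_force: 0.0
```

Run:
```python
from h import *
arm.grab_frame('top');f=grab('wrist');show(f,'flightctl',.022);show(f,'cradle_white',.01)
go(.427,.171,.16,1.775)
```

```text
flightctl 0.66 [0.463 0.426 0.554 0.582] 3160 [0.5184 0.4036] [56.1 39.8] 2.981
   mark 0.89 [[0.5094 0.4042]]
cradle_white 0.63 [0.443 0.367 0.569 0.613] 3671 [0.5186 0.4044] [89.5 60.2] 2.98
t 16.93 pos [0.5185 0.4043 0.1039] q6 -0.92 w 0.0651 F [-0.4 -0.3 -0.2]
GO [ 0.053  -0.245  -0.0558] twist -0.365 rows 4.1083390602270855 1.9516534592361887
```

Emit:
{"method": "step_arm", "body": {"motion": [[[0.9,0.02,-0.06,-0.06,-0.36],[0.9,0.053,-0.245,-0.06,-0.36],[0.9,0.053,-0.245,-0.06,-0.36],[0.9,0.053,-0.245,-0.06,-0.36],[0.9,0.053,-0.245,-0.06,-0.36]]]}}

```text
clock: 17.55
tool_pos: [0.4255, 0.169, 0.1638]
tcp_rot: [-0.098, 0.995, -0.0, -0.002]
force: [1.3, -0.1, -0.3]
width: 0.0839
gripper_force: 0.0
```

Run:
```python
from h import *
arm.grab_frame('top');arm.grab_frame('top');f=grab('wrist')
for q,z in dict(battery=.026,esc=.044).items(): show(f,q,z)
go(.4265,.1715,.037,1.771)
```

```text
battery 0.88 [0.444 0.335 0.58  0.628] 3160 [0.4297 0.1708] [120.9  65.9] 0.229
esc 0.67 [0.471 0.392 0.569 0.588] 4685 [0.4269 0.1721] [79.9 52.3] 0.2
esc 0.63 [0.672 0.408 0.838 0.577] 4050 [0.4027 0.2872] [75.6 47.7] 1.368
   mark 0.85 [[0.4035 0.2915]]
t 17.9 pos [0.4282 0.1724 0.1646] q6 -1.63 w 0.0834 F [ 0.1  0.  -0.1]
GO [ 0.0018 -0.0006  0.1276] twist 0.0 rows 2.0412247828693872 0.001434362230134874
```

Emit:
{"method": "step_arm", "body": {"motion": [[[0.85,0.0012,0,0.06,0],[0.85,0.0012,0,0.11,0],[0.75,0.0012,0,0.127,0],[0.7,0.0012,0,0.127,0],[0.65,0.0012,0,0.127,0]]]}}

```text
clock: 18.52
tool_pos: [0.4274, 0.1717, 0.0386]
tcp_rot: [-0.1, 0.995, 0.0, 0.001]
force: [-0.7, 0.4, 0.5]
width: 0.0618
gripper_force: 0.0
```

Emit:
{"method": "step_arm", "body": {"motion": [[[0.4,0,0,0,0],[0.4,0,0,0,0],[0.4,0,0,0,0],[0.4,0,0,0,0]]], "squeeze": 12}}

```text
clock: 19.02
tool_pos: [0.4275, 0.1714, 0.039]
tcp_rot: [-0.099, 0.995, 0.0, 0.001]
force: [-0.5, 1.9, 7.0]
width: 0.0517
gripper_force: 12.0
```

Emit:
{"method": "step_arm", "body": {"motion": [[[0.4,0,0,-0.01,0],[0.4,0,0,-0.05,0],[0.4,0,0,-0.11,0],[0.4,0,0,-0.13,0]]]}}

```text
clock: 19.52
tool_pos: [0.4281, 0.1711, 0.1719]
tcp_rot: [-0.099, 0.995, -0.0, 0.003]
force: [0.8, 0.3, -1.3]
width: 0.0519
gripper_force: 12.0
```

Run:
```python
from h import *
go(.49,-.393,.17,1.42)
```

```text
t 19.52 pos [0.4281 0.1711 0.1719] q6 -1.63 w 0.0519 F [ 0.8  0.3 -1.3]
GO [ 0.051  -0.5652  0.002 ] twist 0.35 rows 9.080182334701048 1.8715109512226678
```

Emit:
{"method": "step_arm", "body": {"motion": [[[0.4,-0.03,-0.3,-0.04,0.35],[0.4,-0.03,-0.3,-0.04,0.35],[0.4,-0.03,-0.3,-0.04,0.35],[0.4,-0.03,-0.3,-0.04,0.35],[0.4,-0.03,-0.3,-0.04,0.35]]]}}

```text
clock: 20.15
tool_pos: [0.5153, -0.1195, 0.2088]
tcp_rot: [0.076, 0.997, -0.0, 0.0]
force: [0.6, 0.5, -0.4]
width: 0.0517
gripper_force: 12.0
```

Run:
```python
from h import *
go(.59,-.39,.22,1.42)
```

```text
t 20.15 pos [ 0.5153 -0.1195  0.2088] q6 -1.86 w 0.0517 F [ 0.6  0.5 -0.4]
GO [-0.1148 -0.2561 -0.0112] twist -0.001 rows 4.494373755517619 0.0057536584494184825
```

Emit:
{"method": "step_arm", "body": {"motion": [[[0.4,-0.115,-0.256,-0.01,0],[0.4,-0.115,-0.256,-0.01,0],[0.4,-0.115,-0.256,-0.01,0],[0.4,-0.115,-0.256,-0.01,0],[0.4,-0.115,-0.256,-0.01,0]]]}}

```text
clock: 20.78
tool_pos: [0.5899, -0.3909, 0.2175]
tcp_rot: [0.077, 0.997, -0.0, -0.001]
force: [-0.1, 0.1, -0.3]
width: 0.0518
gripper_force: 12.0
```

Run:
```python
from h import *
[arm.grab_frame('top') for _ in range(3)];f=grab('wrist');show(f,'cradle_red',.006);show(f,'esc',.0)
cv2.imwrite('pics/w9.png',f['color'][...,::-1])
go(.491,-.394,.06,1.42)
```

```text
cradle_red 0.95 [0.413 0.092 0.536 0.356] 7134 [ 0.4874 -0.3975] [112.7  72.5] 3.001
   mark 0.78 [[ 0.4883 -0.3978]]
esc 0.67 [0.423 0.461 0.603 0.753] 11689 [ 0.6875 -0.4055] [172.2 125.8] 2.99
   mark 0.87 [[ 0.6699 -0.4003]]
   mark 0.26 [[ 0.4432 -0.1644]]
t 21.18 pos [ 0.5906 -0.3859  0.2185] q6 -2.16 w 0.052 F [ 1.  -0.6 -1.4]
GO [ 0.0973 -0.0228  0.1585] twist 0.001 rows 2.9979161120396305 0.007396896457334961
```

View pics/w9.png

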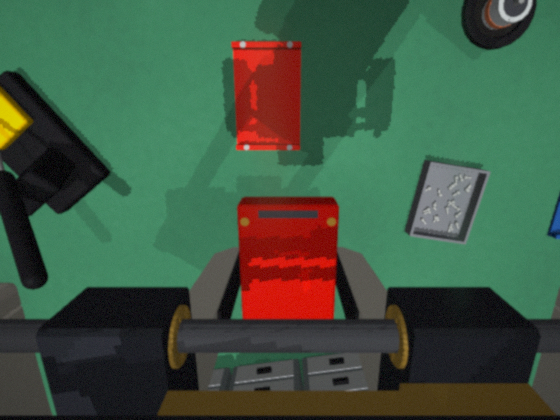

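Run:
```python
from h import *
f=grab('wrist');s,m=tool()
for px in([238,207],[336,207],):print(((np.r_[plane(f,px,s['tool_pos'][2]+.0055)[0],0]-s['tool_pos'])@m)[:2].round(4))
go(.4885,-.3965,.06,1.425)
```

```text
[ 0.0368 -0.0261]
[0.0368 0.0229]
t 21.23 pos [ 0.5906 -0.386   0.2186] q6 -2.16 w 0.0517 F [-0.1  0.1 -0.9]
GO [ 0.0995 -0.0256  0.1586] twist -0.004 rows 3.0227887917351417 0.01962436905823735
```

Emit:
{"method": "step_arm", "body": {"motion": [[[0.4,0.05,-0.0256,0.03,0],[0.4,0.1,-0.0256,0.07,0],[0.4,0.1,-0.0256,0.12,0],[0.4,0.1,-0.0256,0.158,0],[0.4,0.1,-0.0256,0.158,0]]]}}

```text
clock: 21.85
tool_pos: [0.4862, -0.3951, 0.0575]
tcp_rot: [0.075, 0.997, 0.002, -0.002]
force: [0.7, 0.1, -0.4]
width: 0.0519
gripper_force: 12.0
```

Run:
```python
from h import *
[arm.grab_frame('top') for _ in range(3)];go(.488,-.3965,.018,1.425)
```

```text
t 22.0 pos [ 0.4891 -0.3985  0.0622] q6 -2.28 w 0.0519 F [ 1.1 -0.3 -0.4]
GO [0.0015 0.0019 0.0442] twist -0.004 rows 0.7079262910793176 0.02282473466966499
```

Emit:
{"method": "step_arm", "body": {"motion": [[[0.4,0.0015,0.001,0.03,0],[0.4,0.0015,0.001,0.04,0],[0.4,0.0015,0.001,0.044,0],[0.4,0.0015,0.001,0.044,0]]]}}

```text
clock: 22.5
tool_pos: [0.4872, -0.3972, 0.0172]
tcp_rot: [0.075, 0.997, -0.001, 0.001]
force: [0.1, 0.2, -1.4]
width: 0.052
gripper_force: 12.0
```

Emit:
{"method": "step_arm", "body": {"motion": [[[0.4,0,0,0.0008,0],[0.4,0,0,0.0014,0],[0.4,0,0,0.0014,0]]]}}

```text
clock: 22.88
tool_pos: [0.4873, -0.3972, 0.0168]
tcp_rot: [0.075, 0.997, -0.001, 0.001]
force: [-1.4, 1.7, 9.7]
width: 0.0521
gripper_force: 12.0
```

Contact; release and rise.

Emit:
{"method": "step_arm", "body": {"motion": [[[0.55,0,0,-0.0005,0],[0.7,0,0,-0.0005,0],[0.8,0,0,-0.0005,0],[0.8,0,0,-0.03,0],[0.9,0,0,-0.09,0]]]}}

```text
clock: 23.5
tool_pos: [0.4849, -0.3948, 0.1023]
tcp_rot: [0.075, 0.997, 0.003, -0.003]
force: [0.3, -0.9, 1.0]
width: 0.0802
gripper_force: 0.0
```

Emit:
{"method": "step_arm", "body": {"motion": [[[1,-0.01,0.05,-0.06,0],[1,-0.02,0.29,-0.08,0],[1,-0.02,0.29,-0.08,0],[1,-0.02,0.29,-0.08,0],[1,-0.02,0.29,-0.08,0]]]}}

```text
clock: 24.12
tool_pos: [0.5494, -0.1135, 0.1844]
tcp_rot: [0.076, 0.997, -0.0, 0.0]
force: [1.0, -0.4, -0.6]
width: 0.0931
gripper_force: 0.0
```

Run:
```python
from h import *
f=grab('top');show(f,'esc',.022);show(f,'cradle_red',.006);show(f,'battery',.026)
go(.43,.171,.16,1.80)
```

```text
esc 0.93 [0.286 0.577 0.338 0.628] 442 [0.4116 0.3025] [79.8 50.1] 1.362
esc 0.69 [0.707 0.519 0.746 0.587] 461 [ 0.4904 -0.3941] [78.1 55.1] 2.986
   mark 0.73 [[0.4114 0.2982]]
   mark 0.62 [[ 0.4817 -0.3825]]
   mark 0.23 [[0.6346 0.1882]]
cradle_red 0.94 [0.702 0.508 0.749 0.598] 357 [ 0.4928 -0.3949] [112.5  74.1] 2.99
   mark 0.69 [[ 0.4946 -0.3967]]
battery 0.8 [0.364 0.54  0.413 0.643] 888 [0.4328 0.1722] [124.3  67.8] 0.165
battery 0.79 [0.219 0.338 0.293 0.436] 881 [0.6978 0.4286] [122.   78.3] 2.462
battery 0.27 [0.234 0.482 0.278 0.566] 294 [0.5171 0.3995] [89.4 62.3] 2.993
   mark 0.96 [[0.6977 0.4376]]
   mark 0.77 [[0.437  0.1735]]
t 24.48 pos [ 0.5491 -0.1168  0.1838] q6 -1.83 w 0.0931 F [-0.2 -1.   0.5]
GO [0.1613 0.2664 0.0238] twist -0.381 rows 4.997402653133299 2.039836835853883
```

Emit:
{"method": "step_arm", "body": {"motion": [[[1,0.161,0.266,0.024,-0.381],[1,0.161,0.266,0.024,-0.381],[1,0.161,0.266,0.024,-0.381],[1,0.161,0.266,0.024,-0.381],[1,0.161,0.266,0.024,-0.381]]]}}

```text
clock: 25.1
tool_pos: [0.43, 0.1718, 0.16]
tcp_rot: [-0.113, 0.994, -0.0, 0.0]
force: [0.1, 1.3, 0.0]
width: 0.0932
gripper_force: 0.0
```

Run:
```python
from h import *
[arm.grab_frame('top') for _ in range(4)];f=grab('wrist');show(f,'battery',.026)
go(.43,.171,.012,1.795)
```

```text
battery 0.75 [0.451 0.324 0.58  0.623] 8186 [0.4295 0.1702] [121.2  66.4] 0.238
battery 0.68 [0.8   0.657 0.872 0.735] 378 [0.476  0.3696] [44.6 26. ] 2.459
   mark 0.74 [[0.4297 0.1717]]
t 25.45 pos [0.4313 0.17   0.1603] q6 -1.66 w 0.0931 F [1.  0.4 0.4]
GO [0.0011 0.0013 0.1483] twist 0.003 rows 2.3730077249766035 0.01718699120422386
```

Emit:
{"method": "step_arm", "body": {"motion": [[[1,0.001,0.001,0.06,0],[1,0.001,0.001,0.11,0],[1,0.001,0.001,0.135,0],[1,0.001,0.001,0.147,0],[0.9,0.001,0.001,0.147,0]]]}}

```text
clock: 26.08
tool_pos: [0.4294, 0.1715, 0.013]
tcp_rot: [-0.114, 0.993, -0.0, -0.0]
force: [-0.2, -0.3, 0.8]
width: 0.0869
gripper_force: 0.0
```

Emit:
{"method": "step_arm", "body": {"motion": [[[0.5,0,0,0,0],[0.5,0,0,0,0],[0.5,0,0,0,0],[0.5,0,0,0,0],[0.5,0,0,0,0]]], "squeeze": 25}}

```text
clock: 26.7
tool_pos: [0.4298, 0.1726, 0.0142]
tcp_rot: [-0.115, 0.993, -0.0, 0.001]
force: [-0.6, -0.5, 6.1]
width: 0.0637
gripper_force: 25.0
```

Emit:
{"method": "step_arm", "body": {"motion": [[[0.5,0,0,-0.01,0],[0.5,0,0,-0.05,0],[0.5,0,0,-0.11,0],[0.5,0,0,-0.16,0],[0.5,0,0,-0.16,0]]]}}

```text
clock: 27.32
tool_pos: [0.4313, 0.1731, 0.1774]
tcp_rot: [-0.115, 0.993, 0.0, 0.004]
force: [0.0, 0.3, -3.4]
width: 0.0638
gripper_force: 25.0
```

Run:
```python
from h import *
go(.65,-.02,.21,1.356)
```

```text
t 27.32 pos [0.4313 0.1731 0.1774] q6 -1.66 w 0.0638 F [ 0.   0.3 -3.4]
GO [-0.169  -0.2379 -0.0309] twist 0.445 rows 4.6959802265633295 2.381302276571096
```

Emit:
{"method": "step_arm", "body": {"motion": [[[0.5,-0.169,-0.238,-0.035,0.445],[0.5,-0.169,-0.238,-0.035,0.445],[0.5,-0.169,-0.238,-0.035,0.445],[0.5,-0.169,-0.238,-0.035,0.445],[0.5,-0.169,-0.238,-0.035,0.445]]]}}

```text
clock: 27.95
tool_pos: [0.6484, -0.0226, 0.2058]
tcp_rot: [0.108, 0.994, 0.0, -0.002]
force: [0.6, 0.8, -2.4]
width: 0.0638
gripper_force: 25.0
```

Emit:
{"method": "step_arm", "body": {"motion": [[[0.5,-0.06,0,0,0],[0.5,-0.1,0.01,0,0],[0.5,-0.1,0.02,0,0],[0.5,-0.1,0.02,0,0]]]}}

```text
clock: 28.45
tool_pos: [0.7483, -0.021, 0.2057]
tcp_rot: [0.106, 0.994, 0.0, -0.002]
force: [-0.3, -0.4, -2.6]
width: 0.0639
gripper_force: 25.0
```

Run:
```python
from h import *
[arm.grab_frame('top') for _ in range(4)];f=grab('wrist');show(f,'cradle_blue',.006)
cv2.imwrite('pics/w10.png',f['color'][...,::-1])
go(.637,-.019,.06,1.356)
```

```text
cradle_blue 0.59 [0.396 0.003 0.548 0.377] 12613 [ 0.635  -0.0209] [156.7  85.7] 2.945
   mark 0.82 [[ 0.633 -0.021]]
   mark 0.3 [[ 0.6385 -0.2076]]
t 28.8 pos [ 0.7493 -0.0225  0.2092] q6 -1.53 w 0.0639 F [ 0.5 -0.2 -3. ]
GO [ 0.1106 -0.0205  0.1491] twist -0.0 rows 2.988411157473555 0.0004665090639171998
```

View pics/w10.png

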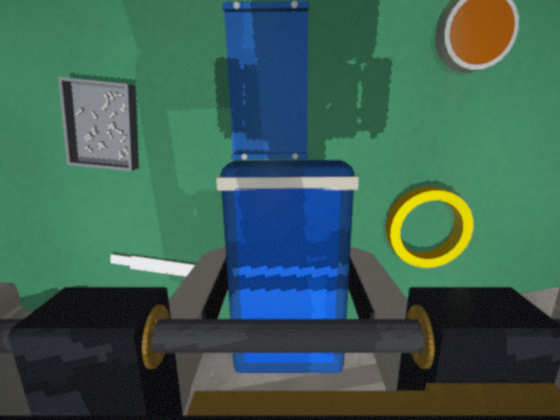

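Run:
```python
from h import *
f=grab('wrist');s,m=tool()
for px in([222,166],[354,166],[235,371],[343,371]):print(((np.r_[plane(f,px,s['tool_pos'][2]+.0123)[0],0]-s['tool_pos'])@m)[:2].round(4))
go(.6355,-.0205,.06,1.364)
```

```text
[ 0.0584 -0.0316]
[0.0585 0.0292]
[-0.0579 -0.031 ]
[-0.0577  0.0301]
t 28.85 pos [ 0.7494 -0.0226  0.2091] q6 -1.53 w 0.0637 F [-0.  -0.5 -2.6]
GO [ 0.1119 -0.0223  0.149 ] twist -0.008 rows 3.0020178801030286 0.0436119449019456
```

Battery is centred in the grip; over the cradle and down.

Emit:
{"method": "step_arm", "body": {"motion": [[[0.5,0.05,-0.01,0.01,-0.008],[0.5,0.1,-0.0215,0.04,-0.008],[0.5,0.112,-0.0215,0.09,-0.008],[0.5,0.112,-0.0215,0.145,-0.008],[0.5,0.112,-0.0215,0.145,-0.008]]]}}

```text
clock: 29.48
tool_pos: [0.6318, -0.0189, 0.0595]
tcp_rot: [0.103, 0.995, 0.0, -0.005]
force: [-0.1, 0.3, -3.2]
width: 0.0639
gripper_force: 25.0
```

Run:
```python
from h import *
[arm.grab_frame('top') for _ in range(4)];go(.6355,-.0205,.019,1.364)
```

```text
t 29.68 pos [ 0.6381 -0.0201  0.0663] q6 -1.57 w 0.0636 F [ 1.6  0.4 -2.9]
GO [ 0.0027 -0.0009  0.0473] twist -0.0 rows 0.7579826676774993 0.00023587308215939598
```

Emit:
{"method": "step_arm", "body": {"motion": [[[0.5,0.002,0,0.03,0],[0.5,0.002,0,0.04,0],[0.5,0.002,0,0.046,0],[0.5,0.002,0,0.046,0]]]}}

```text
clock: 30.18
tool_pos: [0.6347, -0.0193, 0.0183]
tcp_rot: [0.103, 0.995, -0.0, 0.001]
force: [0.1, 0.1, -2.0]
width: 0.0638
gripper_force: 25.0
```

Emit:
{"method": "step_arm", "body": {"motion": [[[0.5,0,0,0.0008,0],[0.5,0,0,0.0014,0],[0.5,0,0,0.0014,0]]]}}

```text
clock: 30.55
tool_pos: [0.6348, -0.0193, 0.0181]
tcp_rot: [0.103, 0.995, -0.0, 0.001]
force: [-2.9, -0.2, 7.4]
width: 0.0637
gripper_force: 25.0
```

Emit:
{"method": "step_arm", "body": {"motion": [[[0.8,0,0,0,0],[0.9,0,0,0,0],[0.95,0,0,0,0],[0.95,0,0,-0.03,0],[1,0,0,-0.09,0]]]}}

```text
clock: 31.18
tool_pos: [0.6316, -0.0188, 0.1037]
tcp_rot: [0.103, 0.995, 0.0, -0.003]
force: [0.7, 0.2, 0.1]
width: 0.092
gripper_force: 0.0
```

Emit:
{"method": "step_arm", "body": {"motion": [[[1,0,0,-0.06,0],[1,0,0,-0.1,0],[1,0,0,-0.1,0],[1,0,0,-0.1,0]]]}}

```text
clock: 31.68
tool_pos: [0.6332, -0.019, 0.2049]
tcp_rot: [0.103, 0.995, 0.0, -0.001]
force: [-0.0, 0.3, -1.3]
width: 0.0928
gripper_force: 0.0
```

Run:
```python
from h import *
[arm.grab_frame('top') for _ in range(4)];f=grab('wrist');show(f,'battery',.03);show(f,'cradle_blue',.01)
g=grab('side');cv2.imwrite('pics/end.png',g['color'][...,::-1]);s,_=tool();print(s['clock'],s['width'],s['force'])
```

```text
battery 0.86 [0.453 0.33  0.572 0.595] 6460 [ 0.6349 -0.0209] [120.5  65.5] 2.936
   mark 0.66 [[ 0.637 -0.021]]
cradle_blue 0.62 [0.443 0.289 0.582 0.606] 3366 [ 0.636  -0.0211] [153.7  84.8] 2.938
32.175 0.09323003688611128 [0.07970458 0.0650851  0.82770808]
```

View pics/end.png

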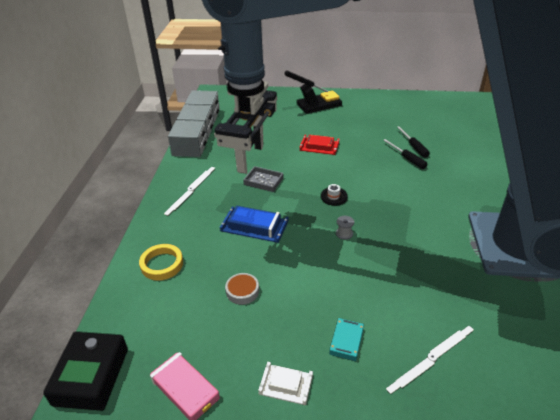

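All four parts sit in their places: battery (255,223), esc (320,144), flight controller (287,380) and motor upright in the dish (334,192). The tray and tin have not moved.

```bash
python3 -c "
from plant import arm
print(arm.close_job())"
```

```text
the job is handed in; nothing more can be done
None
```

The job is handed in: the motor is upright in the black dish, each block lies flat and square in its own cradle, and the tray and tin are unmoved, at about 32 s of the 122 s allowed; the call returned no verdict.

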